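# Take the specimen tray out of the moisture analyser

## Robot

A 7-joint arm with a two-finger parallel gripper is mounted at the origin on the work surface. World frame = base frame: x ahead of the robot, y to its left, z up, the work surface at z = 0. Lengths are in m, angles in rad, forces in N, time in s.
With the tool pointing down it reaches from about 0.425 to 0.875 m from the base axis. Payload 4.7 kg.
Tool frame: the origin (TCP) lies midway between the tips of the shut fingers; the grasp point (between the pads) lies 19 mm behind it (manip.pinch_z is the distance from the TCP to the grasp point, in m); z points along the fingers, y is the line along which they close (so a half turn about z gives the same grasp; the last joint's range is limited). The gripper opens to 85 mm and grips with 20 to 120 N. Pads are 22 mm wide; open, the fingers measure 114 mm over their backs; the gripper's body (76 mm by 85 mm) begins 54 mm behind the grasp point. The pads swing forward as they close: fully open they stand 13 mm farther back than shut.
Start: joints at [-1.25, 0.321, -0.07, 1.45, 0.023, 1.371, -0.057], TCP at [0.196, 0.62, 0.231] pointing down, gripper open.
Joint ranges: [-2.86, 2.86], [-0.3, 2.09], [-1.38, 1.24], [0.06, 2.45], [-1.56, 4.7], [0.09, 2.05], [-2.69, 2.69]. Speed limits (rad/s): [2.57, 2.57, 3.14, 3.14, 3.14, 3.14, 3.14].

## Interface

Orientations are given as a rotation vector (axis times angle).
In Python, from workcell import manip, viewer gives the robot as it stands. The module is installed in compiled form; this text tells all that it offers.
- The arm moves only by the shell command python3 -m inch 'ROWS'. ROWS is a JSON object of lists of equal length, an entry for each row: "gripper": the closure, from 0 (fully open) to 1 (shut); "translation": the shift along the world's x, y, z each as a share of 0.2 m, from -1 to 1, a list of three; "turn": the turn about the world's z as a share of pi/2 rad, from -1 to 1. A call has exactly 5 rows; each row is the pose to reach, as a shift and turn from the pose commanded when the call began; what a row does not reach only later rows make up. A row lasts 1/12 s, in which the tool goes at most 41.7 mm and 7.16 degrees, less where a joint would pass 70% of its speed; a pose out of reach is approached as far as the arm can. A call with a number of a shift or a turn outside -1 to 1 is refused whole. A call with a gripper value outside its range is refused whole. The fingers move at their own pace and stop on an object; the grip force is fixed at half the most. Time passes only in rows, so rows that repeat a pose let the fingers close, or fill a call up. It gives the time, the measured TCP pose, the force, the opening and the grip force at its end, in the units of the state.
- manip.get_state(): the state, without advancing time (a new reading comes with each control period).
- viewer.capture(name): name is "scene" or "top"; returns the picture (384x512x3 uint8, red, green, blue); there is no depth.
- viewer.get_calibration(name): a dict with "intrinsics" (3x3 intrinsics, pixels), "dist" ([k1, k2, p1, p2, k3] as OpenCV has them; the pictures are not rectified), "R" (3x3) and "t" (3): a world point X has camera coordinates R X + t. Camera axes: x right, y down, z forward; pixel columns grow to the right and rows downward; lengths in m; the calibration is good to about 2 mm. A picture is of the moment at which its call begins. get_calibration takes no time and is no camera call.
- manip.hand_in(): hands the job in; it is judged then, once.
The state is a dict: "time_s": time; "q": joint angles; "qvel": joint speeds; "joint_torque": joint torques, N m; "ee_pos": TCP position; "tcp_rot": TCP orientation; "ft_force": force on the tool from outside, world axes, zero at the start; "moment": the same for the moment, N m; "width": finger opening in m; "grasp_force": force on a finger pad.
Only numpy, scipy, OpenCV 4.12 (cv2) and the standard library are available. Lean on these libraries where they do the work, as an engineer would, in place of code of your own. Each camera call takes 0.05 s, during which the arm holds its last target. There are 200 camera calls.

## Task

Raise the moisture analyser's stiff hood to about 70 degrees from shut, where it stays by itself, with the tray still on its seat. Then take the tray by its black handle and lift it, with the mortar disc lying in it, about 10 cm above its seat, and finish while still holding it there in the gripper, level and still and touching nothing else. Do not lose the disc, and leave the other things on the bench where they are.

Things in the scene. Friction and masses are not known exactly. Their poses are not given: they have to be found in the camera images.
- analyser: White moisture analyser, fixed. Origin: bench height, under its chamber; own -x is its front, z up. Base 70 mm high, x = -85 (front face) to 170, y = +-100 mm; rear housing 120 mm high, x = 85 to 170. Tray seat (68 mm disc, top at z = 78) at x = -10, y = 0; a rest under the tray's neck at x = -75, top z = 84. Place varies, yaw up to 17 degrees.
- hood (a joint): Hood angle, rad: 0 shut (flat), grows as its front rises, stop at 1.85; 70 degrees = 1.22. Starts at 0 to 0.3. Stiff hinge (0.7 N m friction; 4 to 6 N at the bar lifts it) holds any angle. Hood: clear-topped grey cover 188 mm wide, 167 mm from hinge to front, side and front walls 53 mm deep; a 52 mm slot in the front wall lets the tray's handle out.
- hood_hinge (a point): Middle of the hood's hinge axis, which runs along the analyser's y: at x = 80, y = 0, z = 125 mm in the analyser's frame. Fixed to the analyser, axes as the analyser's.
- hood_bar (a point): Middle of the hood's steel lifting bar: 12 mm round, 110 mm long along analyser y, an arm at each end, its axis 43 mm ahead of the hood's front. Shut, it is 210 mm in front of and 10 mm above the hinge axis, right above the tray's handle (bar axis 135 mm, handle top 96 mm above the bench). It swings with the hood and can turn between vertical fingers closed across it. Axes turn with the hood.
- tray: The tray to lift, 0.11 kg: round aluminium, 90 mm diameter, 10 mm high; handle along its own -x: steel neck, then black grip 12 mm wide and 12 mm high from x = -73 to -145 mm, centreline 12 mm above the underside. Origin: centre of underside. Starts on the seat, underside at z = 78, parallel to the analyser within 3 degrees.
- tray_grip (a point): Point on the centreline of the tray's black grip, 110 mm from the tray's centre along its own -x and 12 mm above its underside: take it here across y. Axes as the tray's.
- specimen: Grey mortar disc, 36 mm diameter, 18 mm high, about 45 g, lying loose on the tray's floor near its middle. Origin: centre of its underside.
- spare_tray: Bystander: an empty tray with handle, of the same make, lying on the bench on the analyser's +y side. Origin: centre of its underside.
- spare_disc: Bystander: another mortar disc, 36 mm diameter, 18 mm high, lying on the bench in front of the analyser, on its +y side. Leave it.
- jar: Bystander: amber glass jar, 60 mm diameter, 85 mm high, on the bench on the analyser's -y side. Origin under its centre.
- spatula: Bystander: spatula, 170 mm long, lying on the bench in front of the analyser, on its -y side.
- wash_bottle: Bystander: white bottle with a red cap, 64 mm diameter, 170 mm high, far to the left (+y). Origin under its centre.
- sieve: Bystander: steel test sieve, 100 mm diameter, 40 mm high, far to the right (-y). Origin under its centre.

How it is judged:
On the way, in this order (a step that is already met when the one before it is completed fails the run):
1. the hood stands at 60 to 80 degrees from shut, the tray still on its seat (value of joint hood between 1.047 and 1.396 rad and distance of tray from where it was at the start of the episode below 0.015 m), for 0.2 s.
2. the tray, gripped and level, is clear of the analyser, at least 60 mm above its seat (height (world z) of tray above 0.138 m and contact force between the fingers and tray above 1 N and contact force between tray and analyser below 0.1 N and contact force between tray and wash_bottle below 0.1 N and angle between tray's own z axis and vertical below 0.17 rad), for 0.2 s.
At the end, for the whole second after the job is handed in: Hood at 70 +- 10 degrees; fingers hold the tray (over 1 N), underside 60 to 160 mm above its seat (138 to 238 mm above the bench), tilt under 10 degrees, under 30 mm/s and 0.15 rad/s, not touching analyser, hood or bottle; disc in the tray within 30 mm of its middle (all of step 2 and value of joint hood between 1.047 and 1.396 rad and height (world z) of tray below 0.238 m and linear speed of tray below 0.03 m/s and angular speed of tray below 0.15 rad/s and horizontal distance between specimen and tray below 0.03 m and z of specimen in the frame of tray between -0.003 and 0.012 m); the arm keeps its last pose, push and grip.
It fails at once if the disc leaves the tray (horizontal distance between specimen and tray above 0.045 m or z of specimen in the frame of tray below -0.01 m).
It fails at once if another thing on the bench is moved by more than 30 mm (distance of any of spare_tray, spare_disc, jar, spatula, wash_bottle, sieve from where it was at the start of the episode above 0.03 m).
It also fails if it takes over 48 s, if anything falls off the work surface, if the arm or the gripper's body presses on something with over 40 N, if the wrist force passes 120 N, or if a joint passes its speed limit or range.

## Working session

There is one attempt and no reset: what is moved stays moved. The work goes in short steps, Python scripts to look and compute and a shell command to move; the robot and the scene stay as the last step left them, time stands still between calls to the robot, and variables do not carry over. Pictures are saved under pics/ and viewed, at most 10 in all, crops included, and the job is handed in when it is done.

```bash
mkdir -p pics; python3 - <<'E'
from workcell import manip, viewer
import cv2, numpy as np
s=manip.get_state(); print({k:np.round(v,3).tolist() for k,v in s.items()}, manip.pinch_z)
for n in("scene","top"):
    im=viewer.capture(n); cv2.imwrite(f"pics/{n}0.png",im[:,:,::-1]); c=viewer.get_calibration(n)
    print(n,{k:np.round(v,3).tolist() for k,v in c.items()}, np.round(-np.array(c['R']).T@c['t'],3))
E
```

```text
{'time_s': 0.0, 'q': [-1.25, 0.322, -0.07, 1.452, 0.023, 1.371, -0.057], 'qvel': [0.002, 0.0, 0.003, 0.0, 0.001, 0.0, 0.001], 'joint_torque': [0.001, -49.359, -0.382, -31.433, 0.013, 0.012, 0.0], 'ee_pos': [0.196, 0.619, 0.23], 'tcp_rot': [-0.48, -3.105, 0.003], 'ft_force': [-0.141, -0.104, 0.281], 'moment': [-0.021, 0.015, 0.05], 'grasp_force': 0.0, 'width': 0.085} 0.0187
scene {'intrinsics': [[496.054, 0.0, 257.902], [0.0, 496.054, 195.967], [0.0, 0.0, 1.0]], 'dist': [-0.095, 0.0, 0.0, 0.0, 0.0], 'R': [[0.467, 0.884, 0.01], [0.526, -0.268, -0.807], [-0.711, 0.382, -0.59]], 't': [-0.241, -0.223, 2.382]} [ 1.924 -0.757  1.229]
top {'intrinsics': [[365.717, 0.0, 259.054], [0.0, 365.717, 188.989], [0.0, 0.0, 1.0]], 'dist': [-0.039, 0.0, 0.0, 0.0, 0.0], 'R': [[0.02, -1.0, -0.011], [-0.995, -0.019, -0.095], [0.095, 0.013, -0.995]], 't': [-0.031, 0.613, 1.285]} [ 0.488 -0.036  1.337]
```

View pics/scene0.png

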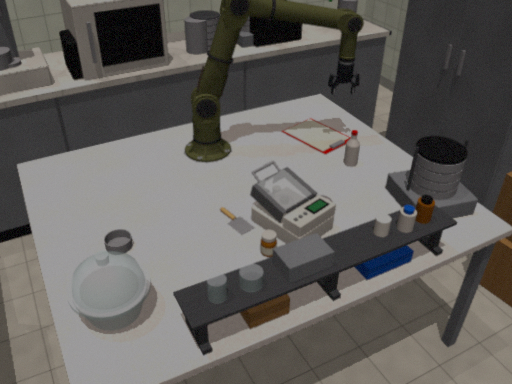

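View pics/top0.png

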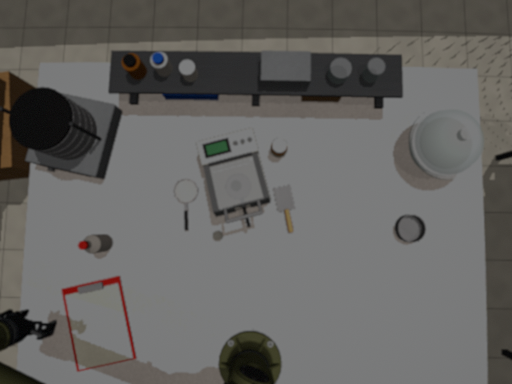

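The scene and top views show the analyser at top pixel about (235,175) with its front facing the robot, and its bar and handle near (235,215)-(245,230). The spare tray is at (186,190), the spare disc at (217,236), the spatula at (287,205), and the arm is away at lower left. I'll zoom in on the analyser next.

```bash
python3 - <<'E'
import cv2
a=cv2.imread("pics/top0.png")[120:250,180:310]; a=cv2.resize(a,None,fx=4.5,fy=4.5,interpolation=cv2.INTER_CUBIC)
cv2.imwrite("pics/topz.png",cv2.convertScaleAbs(a,alpha=1.4))
b=cv2.imread("pics/scene0.png")[155:245,210:345]; cv2.imwrite("pics/scenez.png",cv2.convertScaleAbs(cv2.resize(b,None,fx=5.5,fy=5.5,interpolation=cv2.INTER_CUBIC),alpha=1.2))
E
```

```text
(no output)
```

View pics/topz.png

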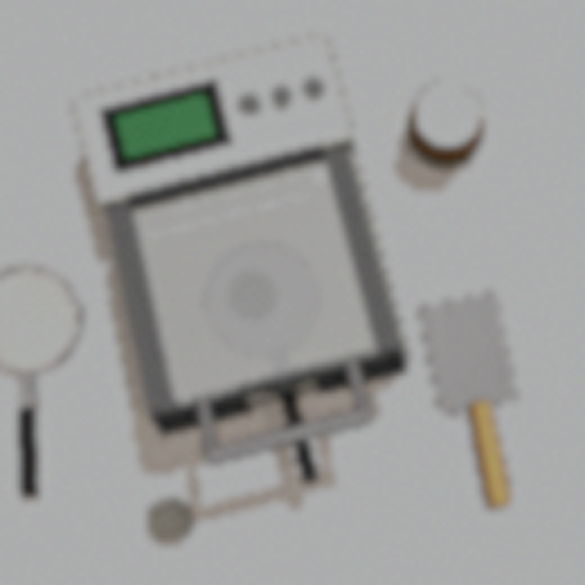

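View pics/scenez.png

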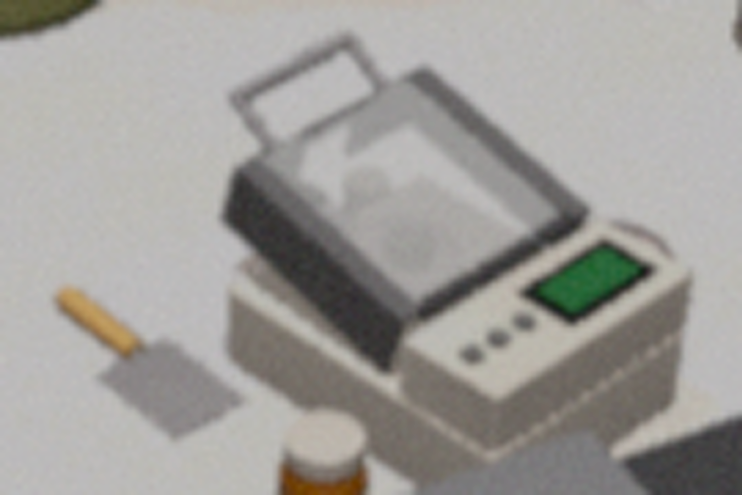

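The zoomed views give these pixels. In topz the bar ends are near (212,455) and (368,418), the black grip runs from (290,395) to (308,478), and the housing corners are (75,98) and (330,38). In scenez the bar ends are near (235,97) and (347,38), and the hood is slightly open.

```bash
cat > h.py <<'E'
import numpy as np, cv2
from workcell import viewer
C={n:viewer.get_calibration(n) for n in("scene","top")}
def proj(n,X):
    c=C[n]; return cv2.projectPoints(np.float64(X).reshape(-1,3),cv2.Rodrigues(np.array(c['R']))[0],np.float64(c['t']),np.array(c['intrinsics']),np.array(c['dist']))[0][:,0]
def ray(n,uv):
    c=C[n]; p=cv2.undistortPoints(np.float64([[uv]]),np.array(c['intrinsics']),np.array(c['dist']))[0,0]
    R=np.array(c['R']); return -R.T@np.array(c['t']), R.T@np.r_[p,1]
def plane(n,uv,z):
    o,d=ray(n,uv); return o+d*(z-o[2])/d[2]
def tri(a,b):
    (o,d),(p,e)=ray("top",a),ray("scene",b); s=np.linalg.lstsq(np.c_[d,-e],p-o,rcond=None)[0]
    return (o+d*s[0]+p+e*s[1])/2, np.linalg.norm(o+d*s[0]-p-e*s[1])
E
cat > m.py <<'E'
from h import *
from scipy.optimize import least_squares
tz=lambda x,y:np.array([180+(x+.5)/4.5-.5,120+(y+.5)/4.5-.5]); sz=lambda x,y:np.array([210+(x+.5)/5.5-.5,155+(y+.5)/5.5-.5])
for a,b in(((212,455),(235,97)),((368,418),(347,38))): print("tri",tri(tz(*a),sz(*b)))
def pts(p):
    x,y,w,t=p; R=cv2.Rodrigues(np.array([0,0,w]))[0]
    b=[80-210*np.cos(t)+10*np.sin(t),0,125+10*np.cos(t)+210*np.sin(t)]
    L=np.array([[170,100,120],[170,-100,120],b+np.array([0,55,0]),b-np.array([0,55,0])])/1e3
    return L@R.T+[x,y,0]
ot=np.array([tz(75,98),tz(330,38),tz(208,456),tz(370,419)])
os_=np.array([sz(690,268),sz(500,402),sz(347,38),sz(235,97)])
# +y side is farther right in scene
f=lambda p:np.r_[(proj("top",pts(p))-ot).ravel(),(proj("scene",pts(p))-os_).ravel()]
r=least_squares(f,[.5,.05,.23,.2],x_scale=[.1,.1,.1,.1],loss='soft_l1')
print(np.round(r.x,4)); print(np.round(f(r.x).reshape(-1,2),1)); print(pts(r.x).round(4), pts(r.x)[2:].mean(0))
x,y,w,t=r.x; c,s=np.cos(w),np.sin(w)
A=lambda a,b,z:np.array([x+c*a-s*b,y+s*a+c*b,z])
print("grip nominal",A(-.12,0,.09),"tip",A(-.155,0,.09))
for q in((308,478),(300,440),(290,395)): print("handle px",plane("top",tz(*q),.095))
t70=1.22;print("bar70",A(.08-.21*np.cos(t70)+.01*np.sin(t70),0,.125+.01*np.cos(t70)+.21*np.sin(t70)))
E
python3 m.py
```

```text
tri (array([0.4789125 , 0.04220522, 0.14417928]), np.float64(0.08711812397865082))
tri (array([0.54165577, 0.00313432, 0.23576185]), np.float64(0.07726526046001894))
[0.6254 0.0553 0.2697 0.2561]
[[-0.3  0.1]
 [ 0.1 -1. ]
 [ 1.4  0.3]
 [-0.6 -0.1]
 [ 0.7  0.2]
 [-1.3 -0.9]
 [ 0.2  0.1]
 [ 0.  -0.3]]
[[ 0.7626  0.197   0.12  ]
 [ 0.8159  0.0042  0.12  ]
 [ 0.4945  0.0761  0.1879]
 [ 0.5238 -0.0299  0.1879]] [0.50913534 0.02313191 0.18786585]
grip nominal [0.50973172 0.0232968  0.09      ] tip [0.47599733 0.01396991 0.09      ]
handle px [0.48108477 0.01444255 0.095     ]
handle px [0.50944472 0.02110868 0.095     ]
handle px [0.54317198 0.02943933 0.095     ]
bar70 [0.641995   0.05986497 0.32564732]
```

```bash
python3 -m inch '{"gripper":[0.6,0.6,0.6,0.6,0.6],"translation":[[0.1,-0.15,0.1],[0.2,-0.3,0.2],[0.3,-0.45,0.3],[0.4,-0.6,0.3],[0.45,-0.75,0.3]],"turn":[-0.07,-0.15,-0.23,-0.31,-0.38]}'
python3 -m inch '{"gripper":[0.6,0.6,0.6,0.6,0.6],"translation":[[0.09,-0.18,0],[0.18,-0.36,0],[0.27,-0.54,0],[0.36,-0.72,0],[0.45,-0.9,0]],"turn":[-0.06,-0.12,-0.18,-0.24,-0.26]}'
python3 -m inch '{"gripper":[0.6,0.6,0.6,0.6,0.6],"translation":[[0.08,-0.16,0],[0.16,-0.32,0],[0.24,-0.48,0],[0.32,-0.64,0],[0.4,-0.8,0]],"turn":[0,0,0,0,0]}'
python3 -m inch '{"gripper":[0.6,0.6,0.6,0.6,0.6],"translation":[[0.1,-0.2,0],[0.2,-0.4,0],[0.265,-0.53,0],[0.265,-0.53,0],[0.265,-0.53,0]],"turn":[0,0,0,0,0]}'
python3 - <<'E'
from workcell import manip
import numpy as np
from scipy.spatial.transform import Rotation as R
s=manip.get_state(); r=R.from_rotvec(s['tcp_rot']).as_matrix(); print(s['ee_pos'],np.degrees(np.arctan2(r[1,1],r[0,1])),s['width'],np.round(s['q'],2))
E
```

```text
time_s: 0.52
ee_pos: [0.2894, 0.4679, 0.2925]
tcp_rot: [1.384, 2.819, 0.004]
ft_force: [0.2, -0.7, 0.1]
width: 0.0341
grasp_force: 0.0
time_s: 0.93
ee_pos: [0.3766, 0.2876, 0.2911]
tcp_rot: [-1.921, -2.485, 0.0]
ft_force: [1.2, 0.3, -0.2]
width: 0.0341
grasp_force: 0.0
time_s: 1.35
ee_pos: [0.4566, 0.1278, 0.2912]
tcp_rot: [-1.916, -2.489, -0.0]
ft_force: [0.5, -0.5, -0.9]
width: 0.0339
grasp_force: 0.0
time_s: 1.77
ee_pos: [0.5095, 0.0213, 0.291]
tcp_rot: [-1.923, -2.484, 0.001]
ft_force: [-0.4, 1.0, 0.1]
width: 0.0343
grasp_force: 0.0
[0.50950749 0.02128467 0.29102307] 14.518753958670196 0.0343153943775516 [-0.69 -0.02  0.59  1.72  0.01  1.44  0.15]
```

```bash
python3 -m inch '{"gripper":[0.6,0.6,0.6,0.6,0.6],"translation":[[0,0.005,-0.15],[0,0.005,-0.3],[0,0.005,-0.42],[0,0.005,-0.52],[0,0.005,-0.6]],"turn":[0,0,0,0,0]}'
python3 - <<'E'
from workcell import manip,viewer
import cv2
s=manip.get_state(); print(s['ee_pos'],s['ft_force'])
a=viewer.capture("scene")[100:250,200:350,::-1]; b=viewer.capture("top")[120:270,180:330,::-1]
cv2.imwrite("pics/d1.png",cv2.convertScaleAbs(cv2.resize(cv2.hconcat([a,b]),(800,400),interpolation=cv2.INTER_CUBIC),alpha=1.3))
E
```

```text
time_s: 2.18
ee_pos: [0.5076, 0.0267, 0.1691]
tcp_rot: [-1.911, -2.49, 0.002]
ft_force: [0.5, 0.5, 0.7]
width: 0.0343
grasp_force: 0.0
[0.50764831 0.0267351  0.16906589] [0.53357816 0.54843954 0.70888281]
```

View pics/d1.png

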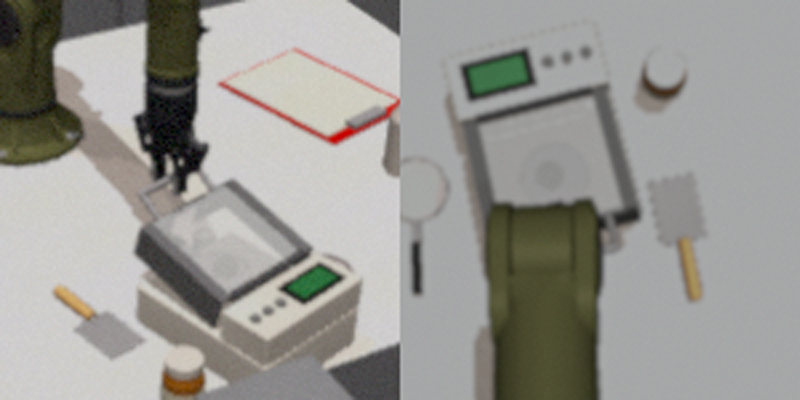

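The left half shows the fingers astride the bar at about (170,185), with the hood, spatula and jar undisturbed. I'll close on the bar.

```bash
python3 -m inch '{"gripper":[1,1,1,1,1],"translation":[[0,0,0],[0,0,0],[0,0,0],[0,0,0],[0,0,0]],"turn":[0,0,0,0,0]}'
python3 - <<'E'
import numpy as np
w=.262;H=np.array([.6254+.08*np.cos(w),.0553+.08*np.sin(w)])
from workcell import manip
p=np.array(manip.get_state()['ee_pos']);u=np.array([np.cos(w),np.sin(w)])
d=(p[:2]-H)@u; print("bar in hinge frame",d,p[2]+.0187-.125)
t0=np.arctan2(p[2]+.0187-.125,-d)-np.arctan2(10,210);print(t0)
B=lambda t:np.array([-.21*np.cos(t)+.01*np.sin(t),.01*np.cos(t)+.21*np.sin(t)])
for t in np.linspace(t0,1.22,21): b=B(t)-B(t0); print(round(t,2),np.round(np.r_[b[0]*u,b[1]]/.2,3))
E
```

```text
time_s: 2.7
ee_pos: [0.5107, 0.026, 0.1726]
tcp_rot: [1.914, 2.489, 0.006]
ft_force: [3.7, 3.4, -0.1]
width: 0.0093
grasp_force: 58.6
bar in hinge frame -0.19840632869324223 0.06629958068760197
0.27491181915912877
0.27 [0. 0. 0.]
0.32 [0.016 0.004 0.047]
0.37 [0.035 0.009 0.093]
0.42 [0.055 0.015 0.138]
0.46 [0.078 0.021 0.181]
0.51 [0.102 0.027 0.224]
0.56 [0.128 0.034 0.266]
0.61 [0.157 0.042 0.306]
0.65 [0.187 0.05  0.344]
0.7 [0.219 0.059 0.382]
0.75 [0.252 0.068 0.417]
0.79 [0.287 0.077 0.451]
0.84 [0.324 0.087 0.483]
0.89 [0.362 0.097 0.514]
0.94 [0.401 0.107 0.542]
0.98 [0.441 0.118 0.569]
1.03 [0.483 0.13  0.593]
1.08 [0.526 0.141 0.616]
1.13 [0.57  0.153 0.636]
1.17 [0.614 0.165 0.654]
1.22 [0.66  0.177 0.67 ]
```

```bash
python3 -m inch '{"gripper":[1,1,1,1,1],"translation":[[0.01,0.002,0.03],[0.02,0.005,0.06],[0.035,0.009,0.093],[0.05,0.013,0.12],[0.055,0.015,0.138]],"turn":[0,0,0,0,0]}'
python3 - <<'E'
from workcell import manip,viewer
import cv2
a=viewer.capture("scene")[100:250,200:350,::-1]
cv2.imwrite("pics/d2.png",cv2.convertScaleAbs(cv2.resize(a,(600,600),interpolation=cv2.INTER_CUBIC),alpha=1.3))
E
```

```text
time_s: 3.12
ee_pos: [0.5201, 0.0286, 0.1986]
tcp_rot: [-1.915, -2.489, 0.0]
ft_force: [4.2, 4.5, -9.5]
width: 0.01
grasp_force: 58.3
```

View pics/d2.png

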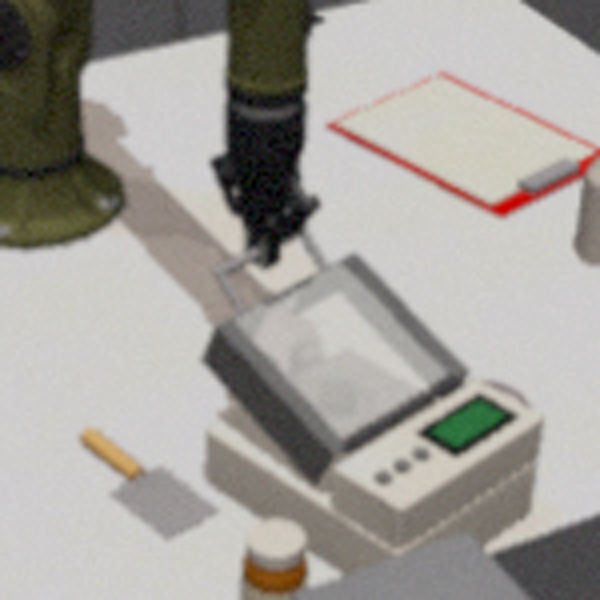

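The picture shows the fingers holding the bar at about (265,255), and the hood has risen with them. Continuing along the arc.

```bash
python3 -m inch '{"gripper":[1,1,1,1,1],"translation":[[0.023,0.006,0.043],[0.047,0.012,0.086],[0.073,0.019,0.128],[0.102,0.027,0.168],[0.132,0.035,0.206]],"turn":[0,0,0,0,0]}'
python3 -m inch '{"gripper":[1,1,1,1,1],"translation":[[0.032,0.009,0.038],[0.065,0.018,0.073],[0.1,0.027,0.107],[0.137,0.037,0.139],[0.175,0.047,0.17]],"turn":[0,0,0,0,0]}'
python3 -m inch '{"gripper":[1,1,1,1,1],"translation":[[0.039,0.01,0.028],[0.079,0.021,0.055],[0.121,0.033,0.079],[0.164,0.044,0.102],[0.208,0.056,0.122]],"turn":[0,0,0,0,0]}'
python3 -m inch '{"gripper":[1,1,1,1,1],"translation":[[0.044,0.012,0.018],[0.09,0.024,0.034],[0.09,0.024,0.034],[0.09,0.024,0.034],[0.09,0.024,0.034]],"turn":[0,0,0,0,0]}'
python3 - <<'E'
from workcell import manip
import numpy as np
w=.262;H=np.array([.6254+.08*np.cos(w),.0553+.08*np.sin(w)])
p=np.array(manip.get_state()['ee_pos']);u=np.array([np.cos(w),np.sin(w)])
d=(p[:2]-H)@u; z=p[2]+.0187-.125; print(np.hypot(d,z),np.arctan2(z,-d)-.048)
E
```

```text
time_s: 3.58
ee_pos: [0.5439, 0.0354, 0.2401]
tcp_rot: [-1.911, -2.485, 0.007]
ft_force: [-8.3, 4.1, -3.8]
width: 0.0097
grasp_force: 58.3
time_s: 4.0
ee_pos: [0.5767, 0.0447, 0.2758]
tcp_rot: [-1.909, -2.481, 0.01]
ft_force: [-18.7, 3.3, 8.1]
width: 0.01
grasp_force: 58.4
time_s: 4.42
ee_pos: [0.6201, 0.0568, 0.3038]
tcp_rot: [-1.909, -2.486, 0.0]
ft_force: [-15.8, 5.5, 20.0]
width: 0.0096
grasp_force: 61.7
time_s: 4.83
ee_pos: [0.6413, 0.063, 0.3117]
tcp_rot: [-1.912, -2.492, -0.01]
ft_force: [-7.7, 6.5, 15.8]
width: 0.0094
grasp_force: 62.2
0.21471949693923498 1.2265091114168618
```

```bash
python3 -m inch '{"gripper":[0.6,0.6,0.6,0.6,0.6],"translation":[[0,0,0],[0,0,0],[0,0,0],[0,0,0.1],[0,0,0.2]],"turn":[0,0,0,0,0]}'
python3 -m inch '{"gripper":[0.6,0.6,0.6,0.6,0.6],"translation":[[0,0,0.1],[0,0,0.2],[-0.15,-0.04,0.2],[-0.3,-0.08,0.2],[-0.45,-0.12,0.2]],"turn":[0,0,0,0,0]}'
python3 -m inch '{"gripper":[0.5,0.5,0.5,0.5,0.5],"translation":[[-0.2,-0.05,0],[-0.4,-0.1,0],[-0.58,-0.15,0],[-0.75,-0.2,0],[-0.75,-0.2,0]],"turn":[0.08,0.16,0.24,0.31,0.39]}'
python3 - <<'E'
from workcell import manip,viewer
import cv2
a=viewer.capture("scene")[100:250,200:350,::-1]; b=viewer.capture("top"); b=b[120:270,180:330,::-1]
cv2.imwrite("pics/d3.png",cv2.convertScaleAbs(cv2.resize(cv2.hconcat([a,b]),(800,400),interpolation=cv2.INTER_CUBIC),alpha=1.3))
E
```

```text
time_s: 5.25
ee_pos: [0.6408, 0.0589, 0.3445]
tcp_rot: [-1.918, -2.487, 0.005]
ft_force: [1.0, 0.4, 0.4]
width: 0.034
grasp_force: 0.0
time_s: 5.67
ee_pos: [0.5509, 0.0344, 0.3849]
tcp_rot: [1.918, 2.486, -0.004]
ft_force: [-0.2, -0.5, 1.3]
width: 0.0346
grasp_force: 0.0
time_s: 6.08
ee_pos: [0.3985, -0.0057, 0.3823]
tcp_rot: [-1.07, -2.947, 0.012]
ft_force: [-1.0, 0.1, -1.1]
width: 0.0426
grasp_force: 0.0
```

View pics/d3.png

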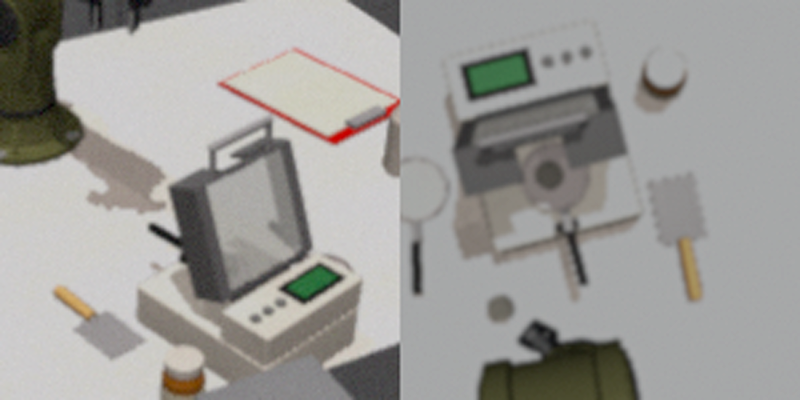

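The hood stands up by itself. In the right half the tray, the disc and the black grip, from about (565,232) to (584,283), are in clear view. I'll measure the grip by mask and check the hood angle.

```bash
python3 - <<'E'
from h import *
from workcell import manip
im=viewer.capture("top"); g=cv2.resize(im[195:232,385-180+20:410-180+20+10].max(2),None,fx=8,fy=8,interpolation=cv2.INTER_CUBIC)
m=(g<75).astype('uint8'); n,l,st,ce=cv2.connectedComponentsWithStats(m)
for i in range(1,n):
    if st[i][4]>300:
        P=np.argwhere(l==i)[:,::-1]; uv=(P+.5)/8-.5+[225,195]
        W=np.array([plane("top",q,.096)[:2] for q in uv[::7]]); c=W.mean(0); d=np.linalg.svd(W-c)[2][0] if 0 else np.linalg.eigh(np.cov(W.T))[1][:,1]; d*=np.sign(d[0]); k=(W-c)@d
        print(st[i],"c",c,"yaw",np.degrees(np.arctan2(d[1],d[0])),"range",k.min(),k.max(),"tip",c+d*k.min(), "grip",c+d*(k.min()+.035))
w=.262;u=np.array([np.cos(w),np.sin(w)]);v=np.array([-u[1],u[0]]);H=np.array([.6254,.0553])+.08*u
for t in(1.05,1.22,1.396):
    p=H+(-.21*np.cos(t)+.01*np.sin(t))*u; z=.125+.01*np.cos(t)+.21*np.sin(t)
    X=[np.r_[p+s*.055*v,z] for s in(1,-1)]; print(t,(proj("scene",X)-[200,100])*400/150,(proj("top",X)-[180,120])*400/150+[400,0])
print(manip.get_state()['ee_pos'])
E
```

```text
[ 109   63   91  190 5064] c [0.52365193 0.02680689] yaw 19.579711790656194 range -0.04513031594986157 0.03707459801683848 tip [0.48113122 0.01168291] grip [0.51410738 0.02341203]
1.05 [[250.75328099 117.71674775]
 [193.3834789  145.60122177]] [[490.73098335 172.60219919]
 [591.60232579 147.72578828]]
1.22 [[268.91701548 118.27026747]
 [211.310415   146.59920793]] [[481.84137317 140.81154999]
 [583.72015339 115.71320451]]
1.396 [[289.04260253 123.36513806]
 [231.31923449 152.29526665]] [[472.94210468 106.50918649]
 [575.24304618  81.33535596]]
[ 0.40161156 -0.0049972   0.38540175]
```

```bash
python3 - <<'E'
from h import *
im=viewer.capture("top"); g=cv2.resize(im[195:232,225:260].max(2),None,fx=8,fy=8,interpolation=cv2.INTER_CUBIC)
m=g<75
for r in range(60,260,8):
    c=np.flatnonzero(m[r]); 
    if len(c): print(r,c.min(),c.max(),plane("top",((c.mean()+.5)/8+224.5,(r+.5)/8+194.5),.096)[:2].round(4), end=" | ")
print(); print("tray c",plane("top",(237.4,185.6),.086))
cv2.imwrite("pics/hz.png",cv2.resize(cv2.convertScaleAbs(im[165:235,205:275,::-1],alpha=1.6),(600,600),interpolation=cv2.INTER_CUBIC))
E
```

```text
68 161 169 [0.5579 0.0259] | 76 111 171 [0.5543 0.0375] | 84 109 169 [0.5508 0.0398] | 92 110 170 [0.5475 0.0371] | 100 115 172 [0.5441 0.0347] | 108 119 170 [0.5407 0.0342] | 116 139 169 [0.5374 0.0301] | 124 142 170 [0.5341 0.0291] | 132 145 171 [0.5307 0.0282] | 140 149 172 [0.5273 0.0271] | 148 151 174 [0.524  0.0262] | 156 152 176 [0.5206 0.0254] | 164 156 179 [0.5172 0.0239] | 172 159 181 [0.5139 0.0227] | 180 160 182 [0.5105 0.0222] | 188 163 185 [0.5072 0.0209] | 196 166 188 [0.5038 0.0195] | 204 169 189 [0.5005 0.0186] | 212 169 191 [0.4971 0.0181] | 220 171 193 [0.4937 0.0172] | 228 174 196 [0.4904 0.0159] | 236 177 198 [0.487  0.0147] | 244 179 199 [0.4837 0.014 ] | 252 187 192 [0.4803 0.0137] | 
tray c [0.61807963 0.0546079  0.086     ]
```

View pics/hz.png

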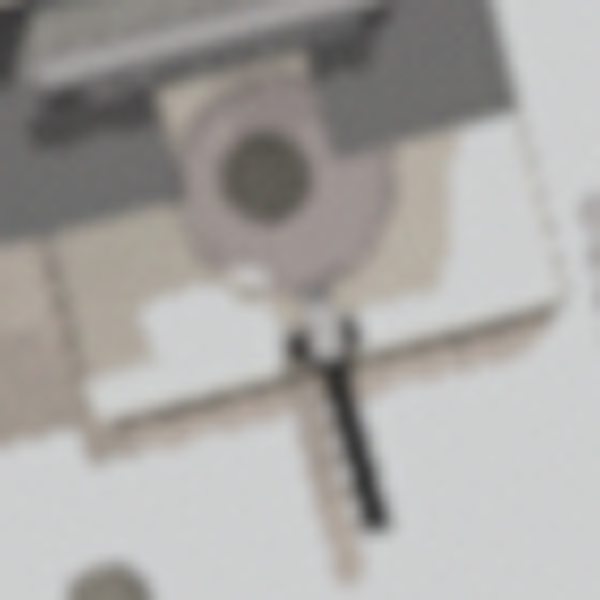

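The zoom shows the tray at about (290,185) with the disc in it at (265,175), and the grip running from (330,370) to (378,525). The grip yaw is about 17°, and the grip point is about (0.514, 0.023).

```bash
python3 -m inch '{"gripper":[0.5,0.5,0.5,0.5,0.5],"translation":[[0.12,0.03,-0.1],[0.24,0.06,-0.2],[0.36,0.09,-0.3],[0.48,0.12,-0.4],[0.56,0.14,-0.5]],"turn":[0.076,0.152,0.228,0.304,0.38]}'
python3 -m inch '{"gripper":[0.5,0.5,0.5,0.5,0.5],"translation":[[0,0,-0.1],[0,0,-0.2],[0,0,-0.3],[0,0,-0.4],[0,0,-0.4]],"turn":[0.07,0.14,0.21,0.25,0.25]}'
python3 -m inch '{"gripper":[0.5,0.5,0.5,0.5,0.5],"translation":[[0,0,-0.05],[0,0,-0.1],[0,0,-0.15],[0,0,-0.2],[0,0,-0.2]],"turn":[0,0,0,0,0]}'
python3 - <<'E'
from workcell import manip
import numpy as np
from scipy.spatial.transform import Rotation as R
s=manip.get_state(); r=R.from_rotvec(s['tcp_rot']).as_matrix(); print(s['ee_pos'],np.degrees(np.arctan2(r[1,1],r[0,1])),s['width'],np.round(s['q'],2))
E
```

```text
time_s: 6.7
ee_pos: [0.5158, 0.0247, 0.2852]
tcp_rot: [0.157, 3.135, -0.0]
ft_force: [-0.9, 0.1, 0.8]
width: 0.0431
grasp_force: 0.0
time_s: 7.12
ee_pos: [0.5116, 0.0239, 0.2023]
tcp_rot: [0.451, -3.104, 0.002]
ft_force: [-0.5, -0.6, -0.5]
width: 0.0426
grasp_force: 0.0
time_s: 7.53
ee_pos: [0.5122, 0.024, 0.1634]
tcp_rot: [0.451, -3.106, 0.0]
ft_force: [-0.2, 0.2, -0.6]
width: 0.0429
grasp_force: 0.0
[0.51217025 0.0239628  0.16343727] 106.53795491598903 0.042864628355818876 [-0.7   0.08  0.63  1.89 -0.05  1.19  1.81]
```

```bash
python3 -m inch '{"gripper":[0.5,0.5,0.5,0.5,0.5],"translation":[[0,-0.007,-0.12],[0,-0.007,-0.24],[0,-0.007,-0.35],[0,-0.007,-0.42],[0,-0.007,-0.46]],"turn":[0,0,0,0,0]}'
python3 -m inch '{"gripper":[0.55,0.6,0.65,0.7,0.75],"translation":[[0,0,0],[0,0,0],[0,0,0],[0,0,0],[0,0,0]],"turn":[0,0,0,0,0]}'
python3 -m inch '{"gripper":[0.8,0.85,0.9,0.95,1],"translation":[[0,0,0],[0,0,0],[0,0,0],[0,0,0],[0,0,0]],"turn":[0,0,0,0,0]}'
python3 -m inch '{"gripper":[1,1,1,1,1],"translation":[[0,0,0],[0,0,0],[0,0,0],[0,0,0],[0,0,0]],"turn":[0,0,0,0,0]}'
```

```text
time_s: 7.95
ee_pos: [0.5123, 0.0225, 0.0717]
tcp_rot: [0.452, -3.107, 0.0]
ft_force: [0.1, -0.2, 0.3]
width: 0.0425
grasp_force: 0.0
time_s: 8.37
ee_pos: [0.5142, 0.0228, 0.0744]
tcp_rot: [-0.453, 3.107, 0.001]
ft_force: [-1.0, -0.1, 0.4]
width: 0.0216
grasp_force: 0.0
time_s: 8.78
ee_pos: [0.5137, 0.0225, 0.0738]
tcp_rot: [-0.453, 3.108, 0.0]
ft_force: [-1.0, -0.9, 3.5]
width: 0.0106
grasp_force: 59.9
time_s: 9.2
ee_pos: [0.5137, 0.0226, 0.0737]
tcp_rot: [-0.453, 3.108, 0.0]
ft_force: [-0.3, -1.4, 4.6]
width: 0.0109
grasp_force: 60.1
```

```bash
python3 -m inch '{"gripper":[1,1,1,1,1],"translation":[[0,0,0.01],[0,0,0.025],[0,0,0.045],[0,0,0.07],[0,0,0.09]],"turn":[0,0,0,0,0]}'
python3 -m inch '{"gripper":[1,1,1,1,1],"translation":[[0,0,0.025],[0,0,0.05],[0,0,0.075],[-0.005,-0.001,0.1],[-0.01,-0.003,0.125]],"turn":[0,0,0,0,0]}'
python3 -m inch '{"gripper":[1,1,1,1,1],"translation":[[-0.01,-0.003,0.03],[-0.02,-0.006,0.06],[-0.03,-0.009,0.09],[-0.04,-0.012,0.12],[-0.05,-0.015,0.15]],"turn":[0,0,0,0,0]}'
python3 -m inch '{"gripper":[1,1,1,1,1],"translation":[[-0.01,-0.003,0.03],[-0.02,-0.006,0.06],[-0.03,-0.009,0.09],[-0.035,-0.01,0.11],[-0.037,-0.01,0.12]],"turn":[0,0,0,0,0]}'
python3 -m inch '{"gripper":[1,1,1,1,1],"translation":[[0,0,0.005],[0,0,0.005],[0,0,0.005],[0,0,0.005],[0,0,0.005]],"turn":[0,0,0,0,0]}'
python3 - <<'E'
from workcell import manip,viewer
import cv2
a=viewer.capture("scene")[100:250,200:350,::-1]; b=viewer.capture("top"); b=b[120:270,180:330,::-1]
cv2.imwrite("pics/d4.png",cv2.convertScaleAbs(cv2.resize(cv2.hconcat([a,b]),(800,400),interpolation=cv2.INTER_CUBIC),alpha=1.3))
E
```

```text
time_s: 9.62
ee_pos: [0.513, 0.0228, 0.0915]
tcp_rot: [0.453, -3.108, -0.0]
ft_force: [0.2, -0.9, -1.4]
width: 0.0107
grasp_force: 59.2
time_s: 10.03
ee_pos: [0.5113, 0.0221, 0.1169]
tcp_rot: [-0.453, 3.109, 0.0]
ft_force: [-0.6, -0.6, -1.9]
width: 0.0106
grasp_force: 59.2
time_s: 10.45
ee_pos: [0.5011, 0.019, 0.147]
tcp_rot: [-0.453, 3.109, 0.0]
ft_force: [0.1, 0.5, -0.8]
width: 0.0104
grasp_force: 59.2
time_s: 10.87
ee_pos: [0.4941, 0.017, 0.1712]
tcp_rot: [-0.453, 3.108, 0.001]
ft_force: [-0.1, -0.4, -1.4]
width: 0.0106
grasp_force: 59.2
time_s: 11.28
ee_pos: [0.4938, 0.017, 0.171]
tcp_rot: [0.453, -3.108, 0.0]
ft_force: [0.3, -0.6, -2.4]
width: 0.0105
grasp_force: 59.2
```

View pics/d4.png

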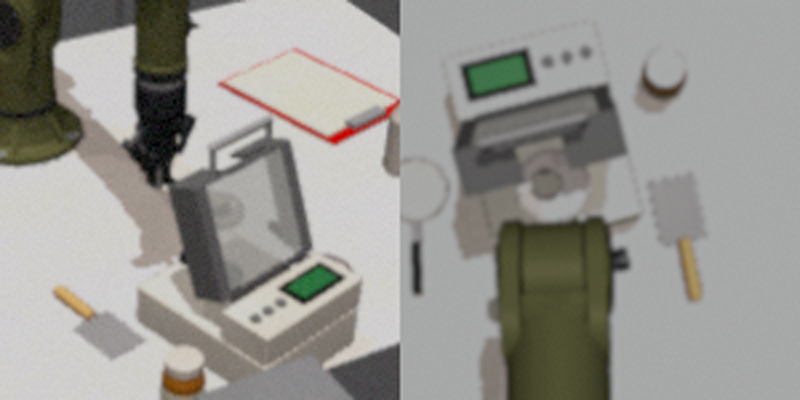

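The tray is up in the gripper with the disc in it: scene half about (229,208), top half about (547,182). I'll check for droop by triangulating the disc.

```bash
python3 - <<'E'
from h import *
k=400/150
print("disc top",tri((180+147/k,120+182/k),(200+228/k,100+206/k)))
c=np.array([.4938,.017])+.110*np.array([np.cos(.297),np.sin(.297)])
print("expected tray centre",c)
for t in(0,.1,.2):
    z=.178-.11*np.sin(t)
    for n,o,dx in(("scene",[200,100],0),("top",[180,120],400)):
        a=np.linspace(0,2*np.pi,41); u=np.array([np.cos(.297),np.sin(.297),0]);v=np.array([-u[1],u[0],0])
        X=np.r_[c,z+.01]+.045*np.cos(a)[:,None]*(u*np.cos(t)-[0,0,np.sin(t)])+.045*np.sin(a)[:,None]*v
        q=(proj(n,X)-o)*k+[dx,0]; print(t,n,q.min(0).round(),q.max(0).round())
b=cv2.imread("pics/d4.png"); cv2.imwrite("pics/d5.png",cv2.resize(b[150:270,170:300],None,fx=5,fy=5,interpolation=cv2.INTER_CUBIC)[:600])
E
```

```text
disc top (array([0.60307961, 0.06139263, 0.18250801]), np.float64(0.015243590911010949))
expected tray centre [0.59898406 0.04919182]
0 scene [182. 187.] [246. 222.]
0 top [513. 144.] [589. 220.]
0.1 scene [182. 191.] [245. 231.]
0.1 top [514. 146.] [589. 220.]
0.2 scene [182. 195.] [244. 239.]
0.2 top [516. 148.] [590. 220.]
```

View pics/d5.png

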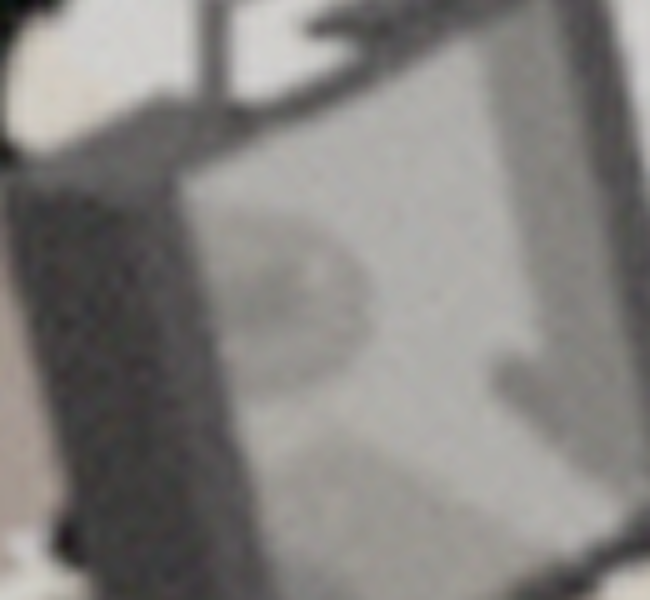

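```bash
cap='import sys,numpy as np;from workcell import viewer;np.save(sys.argv[1],np.mean([viewer.capture("scene")[170:190,274:294].astype(float) for _ in range(8)],0).mean(2))'
python3 -c "$cap" a.npy
python3 -m inch '{"gripper":[1,1,1,1,1],"translation":[[0,0,0],[0,0,0],[0,0,0],[0,0,0],[0,0,0]],"turn":[0,0,0,0,0]}'
python3 -m inch '{"gripper":[1,1,1,1,1],"translation":[[0,0,0],[0,0,0],[0,0,0],[0,0,0],[0,0,0]],"turn":[0,0,0,0,0]}'
python3 -m inch '{"gripper":[1,1,1,1,1],"translation":[[0,0,0],[0,0,0],[0,0,0],[0,0,0],[0,0,0]],"turn":[0,0,0,0,0]}'
python3 -m inch '{"gripper":[1,1,1,1,1],"translation":[[0,0,0],[0,0,0],[0,0,0],[0,0,0],[0,0,0]],"turn":[0,0,0,0,0]}'
python3 -c "$cap" b.npy
python3 - <<'E'
import numpy as np,cv2
a,b=np.load("a.npy"),np.load("b.npy"); print(cv2.phaseCorrelate(a,b,cv2.createHanningWindow((20,20),cv2.CV_64F)),abs(a-b).mean())
for r in cv2.resize(b,None,fx=1,fy=1).round().astype(int): print(*r)
E
```

```text
time_s: 12.2
ee_pos: [0.4939, 0.0171, 0.1713]
tcp_rot: [-0.453, 3.109, 0.0]
ft_force: [-0.6, 0.2, -1.8]
width: 0.0107
grasp_force: 59.2
time_s: 12.62
ee_pos: [0.4939, 0.0171, 0.1713]
tcp_rot: [0.453, -3.109, -0.0]
ft_force: [0.0, 0.5, -1.4]
width: 0.0108
grasp_force: 59.2
time_s: 13.03
ee_pos: [0.4939, 0.017, 0.1713]
tcp_rot: [0.453, -3.109, -0.0]
ft_force: [1.1, 0.2, -1.6]
width: 0.0105
grasp_force: 59.2
time_s: 13.45
ee_pos: [0.4939, 0.017, 0.1713]
tcp_rot: [-0.453, 3.109, 0.0]
ft_force: [0.8, 0.3, -1.7]
width: 0.0106
grasp_force: 59.2
((-0.22099962397868822, -0.16172050214406575), 1.0136816762965208) 0.22963760531552743
0 0 0 0 0 0 0 0 0 0 0 0 0 0 0 0 0 0 0 0
0 2 4 7 11 15 17 19 20 21 21 21 20 18 16 13 10 7 4 0
0 3 7 13 21 28 32 35 37 38 39 39 37 35 31 26 20 14 7 0
0 5 10 17 30 40 46 50 53 54 54 53 51 48 45 38 30 20 10 0
0 6 13 20 36 50 58 65 69 70 70 67 64 60 54 47 38 26 13 0
0 7 15 23 39 58 70 77 81 83 82 78 77 74 64 53 43 31 16 0
0 8 17 25 41 62 78 87 90 91 90 85 88 86 73 58 46 34 18 0
0 9 18 28 41 64 82 90 94 94 94 91 95 92 79 64 49 36 19 0
0 10 20 28 39 63 82 92 96 97 98 96 96 92 81 68 52 37 20 0
0 9 20 30 40 60 81 93 99 101 101 100 100 94 84 70 54 39 21 0
0 9 20 30 39 57 79 94 98 102 103 104 101 95 84 69 54 39 21 0
0 9 19 29 38 51 78 96 103 105 106 105 101 93 81 67 52 38 21 0
0 8 17 28 35 45 74 93 99 104 103 101 96 87 75 62 51 38 20 0
0 7 16 25 32 41 62 81 89 94 95 91 86 78 67 58 49 35 18 0
0 6 13 22 28 35 50 69 78 80 81 79 74 70 63 55 45 31 16 0
0 5 11 18 24 29 39 56 65 68 69 68 67 64 57 49 38 26 13 0
0 4 8 13 18 22 28 44 55 58 58 57 55 51 46 38 30 20 10 0
0 3 5 9 12 15 19 30 39 42 42 41 38 35 31 26 20 14 7 0
0 1 3 4 6 8 9 14 19 21 21 21 19 18 15 13 10 7 4 0
0 0 0 0 0 0 0 0 0 0 0 0 0 0 0 0 0 0 0 0
```

```bash
python3 -c "
from workcell import manip
print(manip.hand_in())"
```

```text
the job is handed in; nothing more can be done
None
```

I handed the job in with the hood at about 70° and the tray held still about 10 cm above its seat; the hand-in gave no verdict. The disc is in the tray, I estimate the tray tilts about 2–5°, and nothing else on the bench was seen to move.

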